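Start the fume extraction at the welding bench

TASK

Switch on the fume extraction: gently push the lever with the yellow ball all the way over, away from the robot, to its on position; only then press the green button right down and let it spring back. Leave the other lever, the other buttons and everything else on the bench alone, and finish clear of everything.

Things in the scene. Friction and masses are not known exactly. Their poses are not given: they have to be found in the camera images.
- console: grey steel push-button console, 140 x 140 x 60 mm, fixed to the table; origin: centre of its underside, on the table; its x and y axes lie along its sides. Four push buttons (green, red, blue, white) stand on its top in a square of 68 mm pitch (34 mm either way from the centre), in any order; its place and yaw vary and it may stand on either side
- isolator: blue flat isolator box, 120 (x) x 180 (y) x 30 mm, fixed to the table; origin: centre of its underside, on the table; its x axis points away from the robot (yaw within 20 degrees). Two toggle levers stand on its top, 45 mm either side of its centre along y, in either order
- green_top (a point): centre of the cap face of the green push button, the start button of the fume extractor; 82 mm above the table when not pressed. The green push button, a round cap 28 mm across that sticks 10 mm out of a black ring 44 mm across, on the console's top
- green (a joint): travel of the green button in m: 0 released, 0.006 fully down; it springs back. It begins to move at 1.5 N, is fully down at 5 N, and breaks above 20 N
- green_base: ring and cap of the green button; origin: centre of the ring's underside, 60 mm above the table
- yellow_tip (a point): centre of the yellow ball, 26 mm across, at the end of the yellow toggle lever: the extractor's isolator. 122 mm above the table when fully off or fully on, 132 mm half-way. The lever is a 10 mm steel rod; the ball is 80 mm from the pivot, which lies 52 mm above the table on the isolator's top and turns about the isolator's y axis
- yellow (a joint): angle of the yellow lever in rad: 0 off (leaning 0.5 rad towards the robot, the isolator's -x), 0.5 upright, 1.0 fully on (leaning 0.5 rad away from the robot, its +x, against a stop). It stays where it is left; about 1 N at the ball moves it; it breaks above 20 N
- yellow_base: grey block, 70 x 50 x 25 mm, that carries the yellow lever; origin: centre of its underside, 30 mm above the table, straight below the pivot; axes as the isolator's
- black_tip (a point): centre of the black ball of the other toggle lever, of the same make and size, which belongs to another machine; it may be on, off or between; leave alone
- black_base: grey block that carries the black lever; origin: centre of its underside
- red (a joint): travel of the red button in m, 0 released, 0.006 down; leave alone
- red_base: ring and cap of the red button, the same size as the green one; origin: centre of the ring's underside, 60 mm above the table
- blue (a joint): travel of the blue button in m, 0 released, 0.006 down; leave alone
- blue_base: ring and cap of the blue button, the same size as the green one; origin: centre of the ring's underside, 60 mm above the table
- white (a joint): travel of the white button in m, 0 released, 0.006 down; leave alone
- white_base: ring and cap of the white button, the same size as the green one; origin: centre of the ring's underside, 60 mm above the table
- spray: loose spray can, 60 mm across, 190 mm tall, upright; origin: centre of its underside; leave alone
- mug: loose white mug, 80 mm across, 90 mm tall; origin: centre of its underside; leave alone
- hammer: loose hammer lying along its x axis, on the far side of the table; leave alone
- brush: loose brush lying along its x axis, near the robot; leave alone
- wrench: loose wrench lying along its x axis, near the robot; leave alone
- bracket: loose welded steel angle, 60 x 50 mm and 60 mm tall, between console and isolator; origin: centre of its underside; leave alone
- offcut: loose upright steel tube offcut, 50 mm across, 40 mm tall; origin: centre of its underside; leave alone

How it is judged:
By the outcome, as a careful person would: the job done as asked, in the order asked, and still so for the second after the job is handed in, with the robot touching nothing.
It also fails if it takes over 50 s, if anything falls off the work surface, if the arm or the gripper's body presses on something with over 40 N, if the wrist force passes 120 N, or if a joint passes its speed limit or range.

ROBOT

A 6-joint arm with a two-finger parallel gripper is mounted at the origin on the work surface. World frame = base frame: x ahead of the robot, y to its left, z up, the work surface at z = 0. Lengths are in m, angles in rad, forces in N, time in s.
With the tool pointing down it reaches from about 0.35 to 0.775 m from the base axis. Payload 7.3 kg.
Tool frame: the origin (TCP) lies between the finger pads; the fingertips stand 14 mm ahead of it and the grasp point (between the pads) lies 5 mm behind it; z points along the fingers, y is the line along which they close (so a half turn about z gives the same grasp; the last joint's range is limited). The gripper opens to 92 mm and grips with 3 to 60 N. Pads are 19 mm wide; open, the fingers measure 130 mm over their backs; the gripper's body (75 mm by 190 mm) begins 47 mm behind the grasp point.
Start: joints at [1.199, 0.342, 1.524, -0, 1.275, -0.146], TCP at [0.118, 0.512, 0.241] pointing down, gripper open.
Joint ranges: [-2.53, 2.53], [-0.77, 2.02], [0.04, 2.7], [-1, 4.14], [0.28, 2.66], [-3.11, 3.11]. Speed limits (rad/s): [2.57, 2.57, 3.14, 3.14, 3.14, 3.14].

INTERFACE

Orientations are given as [roll, pitch, yaw] about the fixed x, y, z axes, in that order (R = Rz(yaw) Ry(pitch) Rx(roll)).
In Python, from cell import robot, eyes gives the robot as it stands. The module is installed in compiled form; this text tells all that it offers.
- The arm moves only by the shell command python3 -m handwheel 'ROWS' [FORCE]. ROWS is JSON, one flat list of numbers, 5 for each row, row after row: the shift along the world's x, y, z in mm, then the turn about the world's z in rad, then the opening, from 0 (shut) to 1 (fully open). In form: [x, y, z, spin, jaw, x, y, z, spin, jaw, ...]. A call has 1 to 8 rows; each row shifts and turns the commanded pose from where the row before left it; what a row does not reach is not made up. A row lasts 1/10 s, in which the tool goes at most 50 mm and 8.59 degrees, less where a joint would pass 70% of its speed; a pose out of reach is approached as far as the arm can. A call with a gripper value outside its range is refused whole. The fingers move at their own pace and stop on an object; FORCE is the grip in N (left out, the last holds). Time passes only in rows, so rows that do not move let the fingers close. It gives the time, the measured TCP pose, the force, the opening and the grip force at its end, in the units of the state.
- robot.observe(): the state, without advancing time (a new reading comes with each control period).
- eyes.read_camera(name): name is "scene" or "top" or "wrist"; returns (picture, depth): 420x560x3 uint8, blue, green, red; 420x560 float32, m along the optical axis (not along the pixel's ray), 0 where there is no reading.
- eyes.calibration(name): a dict with "fx", "fy", "cx", "cy" (pixels), "world_to_cam" (4x4, takes a point from world to camera coordinates). Camera axes: x right, y down, z forward; pixel columns grow to the right and rows downward; lengths in m; the calibration is good to about 2 mm. A picture is of the moment at which its call begins: read the wrist's pose just before it. calibration takes no time and is no camera call; for the wrist camera it gives the pose at the moment of the call.
- robot.hand_in(): hands the job in; it is judged then, once.
The state is a dict: "time": time; "qpos": joint angles; "qvel": joint speeds; "joint_efforts": joint torques, N m; "tool_pos": TCP position; "tool_rot": TCP orientation; "contact_force": force on the tool from outside, world axes, zero at the start; "torque": the same for the moment, N m; "opening": finger opening in m; "grip_force": force on a finger pad.
Only numpy, scipy, OpenCV 4.12 (cv2) and the standard library are available. Lean on these libraries where they do the work, as an engineer would, in place of code of your own. Each camera call takes 0.05 s, during which the arm holds its last target. There are 200 camera calls.

## Working session

There is one attempt and no reset: what is moved stays moved. The work goes in short steps, Python scripts to look and compute and a shell command to move; the robot and the scene stay as the last step left them, time stands still between calls to the robot, and variables do not carry over. Pictures are saved under pics/ and viewed, at most 10 in all, crops included, and the job is handed in when it is done.

```bash
mkdir -p pics; cat > h.py <<'E'
import numpy as np, cv2
from cell import robot, eyes
def shot(n):
    c=eyes.calibration(n); p,d=eyes.read_camera(n); np.savez(f'{n}.npz',p=p,d=d,W=c['world_to_cam'],k=[c['fx'],c['fy'],c['cx'],c['cy']]); return p,d
def cloud(n):
    z=np.load(f'{n}.npz'); fx,fy,cx,cy=z['k']; d=z['d']; v,u=np.mgrid[:420,:560]
    P=np.stack([(u-cx)/fx*d,(v-cy)/fy*d,d,np.ones_like(d)],-1)@np.linalg.inv(z['W']).T
    return z['p'],d,P[...,:3]
E
python3 - <<'E'
from h import *
for n in('scene','top'):
    p,d=shot(n); cv2.imwrite(f'pics/{n}1.png',p)
s=robot.observe();print(s['time'],s['tool_pos'],s['tool_rot'],s['opening'])
E
```

```text
0.1 [0.117402   0.51136575 0.2401374 ] [-3.14028570e+00 -2.01519373e-04  2.91574500e+00] 0.09144761557408572
```

View pics/scene1.png

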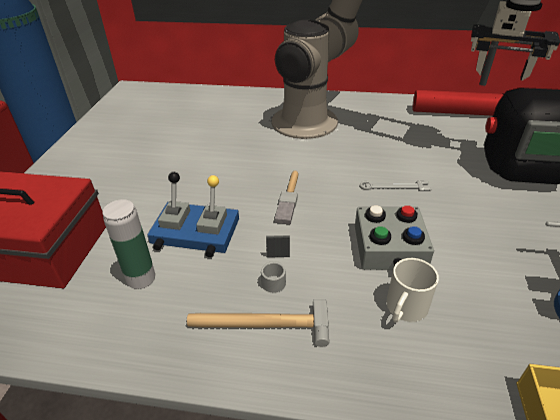

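View pics/top1.png

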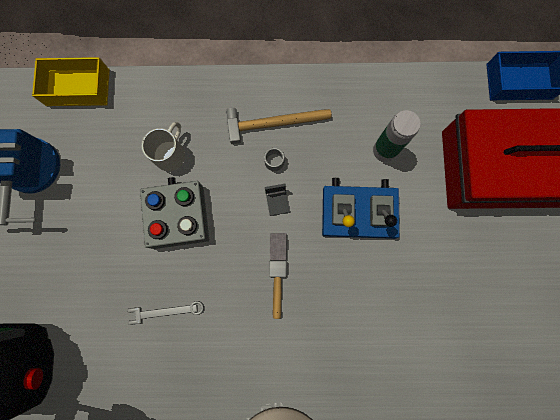

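The scene view looks towards the robot and shows the yellow lever at (213,182), the black lever at (174,178) and the green button at (381,234). In the top view (up is +x, left is +y) the yellow ball is at (348,221), the black ball at (391,221), the green button at (184,196) and the mug at (160,145). Both levers are off.

```bash
python3 - <<'E'
from h import *
z={}
for n in('scene','top'):
    p,d,P=cloud(n); h=cv2.cvtColor(p,cv2.COLOR_BGR2HSV).astype(int); H,S,V=[h[...,i] for i in range(3)]
    ye=(abs(H-26)<7)&(S>130)&(V>90)&(P[...,2]>.09)&(P[...,2]<.16)
    gr=(abs(H-65)<20)&(S>110)&(V>50)&(P[...,2]>.06)&(P[...,2]<.1)
    bl=(V<60)&(P[...,2]>.105)&(P[...,2]<.16)&(P[...,0]>.2)&(P[...,1]<0)
    box=(abs(H-110)<12)&(S>120)&(abs(P[...,2]-.03)<.006)&(P[...,1]<0)&(P[...,1]>-.4)&(P[...,0]<.75)
    con=(S<60)&(abs(P[...,2]-.06)<.005)&(P[...,1]>.1)&(P[...,1]<.4)&(P[...,0]<.66)
    C=np.linalg.inv(np.load(n+'.npz')['W'])[:3,3]
    for nm,m in(('yellow',ye),('green',gr),('black',bl),('box',box),('con',con)):
        k,l,st,ce=cv2.connectedComponentsWithStats(m.astype(np.uint8))
        if nm in('yellow','green','black') and k>1: m=l==1+st[1:,4].argmax()
        q=P[m]; 
        if len(q)<5: print(n,nm,len(q));continue
        v,u=np.nonzero(m); print(n,nm,len(q),'med',np.median(q,0).round(4),'min',q.min(0).round(3),'max',q.max(0).round(3),'px',u.mean().round(1),v.mean().round(1), cv2.minAreaRect((q[:,:2]*1000).astype(np.float32)))
        if nm in('yellow','black'):
            A=np.c_[2*q,np.ones(len(q))]; dr=q-C; dr/=np.linalg.norm(dr,axis=1)[:,None]
            f=dr.mean(0); z[n,nm]=(C,f/np.linalg.norm(f))
            from scipy.optimize import least_squares
            print('  sphere',least_squares(lambda c:np.linalg.norm(q-c,axis=1)-.013,q.mean(0)+.008*f,loss='soft_l1',f_scale=.001).x.round(4))
        else: 
            f=q.mean(0)-C; z[n,nm]=(C,f/np.linalg.norm(f))
for nm in('yellow','green','black'):
    try:
        M=[np.eye(3)-np.outer(f,f) for C,f in(z['scene',nm],z['top',nm])]; print('tri',nm,np.linalg.solve(sum(M),sum(m@c[0] for m,c in zip(M,(z['scene',nm],z['top',nm])))).round(4))
    except KeyError: pass
# other tall stuff
p,d,P=cloud('top')
for nm,(u0,u1,v0,v1) in dict(mug=(135,185,120,168),spray=(370,425,105,165),bracket=(262,295,178,218)).items():
    q=P[v0:v1,u0:u1].reshape(-1,3); q=q[q[:,2]>.02]; print(nm,q.min(0).round(3),q.max(0).round(3))
E
```

```text
scene yellow 95 med [ 0.5246 -0.1478  0.1292] min [ 0.514 -0.159  0.115] max [ 0.53  -0.138  0.138] px 212.7 180.7 ((522.4989013671875, -147.58718872070312), (14.198688507080078, 22.805377960205078), 36.628936767578125)
  sphere [ 0.5159 -0.1508  0.124 ]
scene green 128 med [0.5913 0.2174 0.0823] min [0.576 0.204 0.071] max [0.601 0.231 0.087] px 380.9 232.3 ((587.6644897460938, 217.0623779296875), (24.805679321289062, 24.66628646850586), 35.53472137451172)
scene black 89 med [ 0.525  -0.2362  0.13  ] min [ 0.513 -0.25   0.115] max [ 0.532 -0.227  0.139] px 173.7 177.4 ((522.5948486328125, -237.64549255371094), (13.532613754272461, 22.659915924072266), 34.58601760864258)
  sphere [ 0.5161 -0.2412  0.1257]
scene box 1467 med [ 0.5901 -0.193   0.0312] min [ 0.495 -0.287  0.024] max [ 0.618 -0.105  0.036] px 195.4 228.8 ((555.27001953125, -195.71066284179688), (178.9451904296875, 120.51231384277344), 87.49263000488281)
scene con 1871 med [0.5645 0.2461 0.0611] min [0.474 0.17  0.055] max [0.625 0.323 0.065] px 392.7 232.3 ((549.6072998046875, 246.11581420898438), (139.67481994628906, 13
[... 717 characters left out ...]
0.5592 -0.5005  0.1188]
top box 2271 med [ 0.5451 -0.1946  0.029 ] min [ 0.488 -0.287  0.024] max [ 0.613 -0.104  0.036] px 359.2 212.2 ((550.9527587890625, -195.49771118164062), (178.94622802734375, 119.90634155273438), 87.48853302001953)
top con 2362 med [0.5438 0.2463 0.0594] min [0.468 0.17  0.055] max [0.622 0.324 0.065] px 172.6 214.2 ((545.2926635742188, 247.37559509277344), (140.41543579101562, 140.2671356201172), 7.321464538574219)
tri yellow [ 0.5158 -0.1502  0.1228]
tri green [0.5845 0.2188 0.0759]
tri black [ 0.5311 -0.3337  0.1864]
mug [ 0.397 -0.01   0.02 ] [0.769 0.314 0.996]
spray [ 0.397 -0.293  0.02 ] [ 0.736 -0.01   0.996]
bracket [ 0.397 -0.016  0.02 ] [0.614 0.032 0.996]
```

```bash
python3 -m handwheel '[40,-18,0,0.03,0, 40,-18,0,0.03,0, 40,-18,0,0.03,0, 40,-18,0,0.03,0, 40,-19,0,0.03,0, 40,-19,0,0.03,0]' 10 && python3 -m handwheel '[15,-45,0,0,0, 15,-45,0,0,0, 15,-45,0,0,0, 15,-45,0,0,0, 15,-45,0,0,0, 15,-45,0,0,0]'
```

```text
time: 0.7
tool_pos: [0.3588, 0.4006, 0.2405]
tool_rot: [-3.141, -0.001, 3.097]
contact_force: [1.0, 0.5, 0.7]
opening: 0.0484
grip_force: 0.0
time: 1.3
tool_pos: [0.4476, 0.1298, 0.2406]
tool_rot: [3.142, -0.0, 3.096]
contact_force: [1.3, 0.7, 0.2]
opening: 0.0016
grip_force: 0.0
```

```bash
python3 -m handwheel '[1,-46,0,0,0, 1,-46,0,0,0, 1,-46,0,0,0, 1,-46,0,0,0, 1,-46,0,0,0, 1,-50,0,0,0, 0,0,0,0,0]' && python3 -m handwheel '[0,0,-40,0,0, 0,0,-40,0,0, 0,0,-37,0,0, 0,0,0,0,0, 0,0,0,0,0]' && python3 - <<'E'
from h import *
for n in('scene','top'):
    p,d=shot(n); cv2.imwrite(f'pics/{n}2.png',cv2.resize(p[120:270,100:300] if n=='scene' else p[140:290,280:480],None,fx=3,fy=3))
E
```

```text
time: 2.0
tool_pos: [0.4533, -0.1536, 0.2403]
tool_rot: [-3.14, -0.0, 3.09]
contact_force: [0.3, 1.9, -0.1]
opening: 0.0003
grip_force: 0.0
time: 2.5
tool_pos: [0.4536, -0.1478, 0.1241]
tool_rot: [3.141, -0.001, 3.096]
contact_force: [0.3, 0.1, 0.0]
opening: 0.0004
grip_force: 0.0
```

View pics/scene2.png

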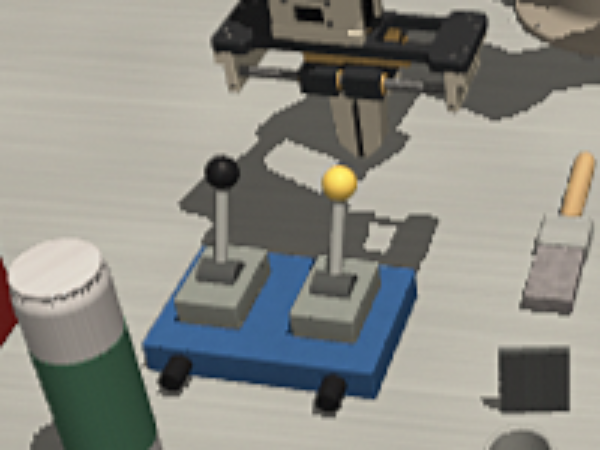

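Fingers closed, just behind the yellow ball and at its height; the black ball (222,172 in the crop) is well to the side. Next is a slow push.

```bash
python3 -m handwheel '[15,-2,0,0,0, 12,-1,0,0,0, 6,0,0,0,0, 6,0,0,0,0, 6,0,0,0,0, 6,0,0,0,0]' && python3 -m handwheel '[6,0,0,0,0, 6,0,0,0,0, 6,0,0,0,0, 6,0,0,0,0, 6,0,0,0,0, 6,0,0,0,0]'
```

```text
time: 3.2
tool_pos: [0.5046, -0.1512, 0.1241]
tool_rot: [3.142, -0.0, 3.096]
contact_force: [-1.4, 0.3, 1.0]
opening: 0.0004
grip_force: 0.8
time: 3.8
tool_pos: [0.5411, -0.1513, 0.1237]
tool_rot: [-3.142, 0.0, 3.096]
contact_force: [-0.5, -0.7, 1.4]
opening: 0.0005
grip_force: 0.4
```

```bash
python3 -m handwheel '[6,0,0,0,0, 6,0,0,0,0, 5,0,0,0,0, 4,0,0,0,0, 2,0,0,0,0, 0,0,0,0,0]' && python3 - <<'E'
from h import *
from scipy.optimize import least_squares
for n in('scene','top'):
    shot(n); p,d,P=cloud(n); h=cv2.cvtColor(p,cv2.COLOR_BGR2HSV).astype(int); H,S,V=[h[...,i] for i in range(3)]
    q=P[(abs(H-26)<7)&(S>130)&(V>70)&(P[...,2]>.1)&(P[...,2]<.16)&(P[...,1]<-.1)&(P[...,1]>-.2)]
    C=np.linalg.inv(np.load(n+'.npz')['W'])[:3,3]; f=q.mean(0)-C; f/=np.linalg.norm(f)
    print(n,len(q),least_squares(lambda c:np.linalg.norm(q-c,axis=1)-.013,q.mean(0)+.008*f,loss='soft_l1',f_scale=.001).x.round(4))
E
```

```text
time: 4.4
tool_pos: [0.5638, -0.1513, 0.1237]
tool_rot: [3.141, 0.0, 3.096]
contact_force: [-0.2, 0.2, 0.2]
opening: 0.0004
grip_force: 0.0
scene 110 [ 0.5874 -0.1544  0.1261]<stdin>:6: RuntimeWarning: Mean of empty slice.
  ret = um.true_divide(
<stdin>:7: RuntimeWarning: Mean of empty slice.
Traceback (most recent call last):
ValueError: Initial guess is outside of provided bounds
```

```bash
python3 -m handwheel '[2,0,0,0,0, 2,0,0,0,0, 0,0,0,0,0]'; python3 -m handwheel '[1,0,0,0,0, 0,0,0,0,0]'; python3 -m handwheel '[1,0,0,0,0, 0,0,0,0,0]'
```

```text
time: 4.8
tool_pos: [0.5677, -0.1513, 0.1237]
tool_rot: [3.142, 0.0, 3.096]
contact_force: [-1.3, -0.8, -0.2]
opening: 0.0003
grip_force: 0.2
time: 5.0
tool_pos: [0.5685, -0.1513, 0.1237]
tool_rot: [3.141, -0.0, 3.096]
contact_force: [-0.7, 0.6, -0.1]
opening: 0.0005
grip_force: 0.4
time: 5.2
tool_pos: [0.5691, -0.1513, 0.1236]
tool_rot: [3.141, -0.001, 3.096]
contact_force: [-2.8, -0.4, 0.4]
opening: 0.0005
grip_force: 1.4
```

```bash
python3 -m handwheel '[0.5,0,0,0,0, 0,0,0,0,0]'; python3 -m handwheel '[0.5,0,0,0,0, 0,0,0,0,0]'
```

```text
time: 5.4
tool_pos: [0.5693, -0.1513, 0.1236]
tool_rot: [3.141, -0.002, 3.096]
contact_force: [-4.7, -0.2, 0.5]
opening: 0.0006
grip_force: 2.5
time: 5.6
tool_pos: [0.5694, -0.1512, 0.1235]
tool_rot: [3.141, -0.003, 3.096]
contact_force: [-7.0, -0.2, 1.2]
opening: 0.0006
grip_force: 3.2
```

The force climbs while the tool stands still, so the lever is against its stop. Now backing off, lifting and checking it.

```bash
python3 -m handwheel '[-5,0,0,0,0, -25,0,0,0,0, -35,0,0,0,0, -35,0,0,0,0, 0,0,40,0,0, 0,0,40,0,0, 0,0,36,0,0, 0,0,0,0,0]' && python3 -m handwheel '[0,45,0,0,0, 0,45,0,0,0, 0,45,0,0,0, 0,45,0,0,0, 0,0,0,0,0]' && python3 - <<'E'
from h import *
from scipy.optimize import least_squares
for n in('scene','top'):
    shot(n); p,d,P=cloud(n); h=cv2.cvtColor(p,cv2.COLOR_BGR2HSV).astype(int); H,S,V=[h[...,i] for i in range(3)]
    q=P[(abs(H-26)<7)&(S>130)&(V>70)&(P[...,2]>.1)&(P[...,2]<.16)&(P[...,1]<-.1)&(P[...,1]>-.2)]
    if len(q)<5: print(n,len(q)); continue
    C=np.linalg.inv(np.load(n+'.npz')['W'])[:3,3]; f=q.mean(0)-C; f/=np.linalg.norm(f)
    print(n,len(q),least_squares(lambda c:np.linalg.norm(q-c,axis=1)-.013,q.mean(0)+.008*f,loss='soft_l1',f_scale=.001).x.round(4))
p,d,P=cloud('scene'); cv2.imwrite('pics/scene3.png',p)
E
```

```text
time: 6.4
tool_pos: [0.4732, -0.1524, 0.2452]
tool_rot: [-3.137, 0.012, 3.096]
contact_force: [0.9, 0.5, 0.0]
opening: 0.0003
grip_force: 0.0
time: 6.9
tool_pos: [0.4701, 0.0333, 0.2395]
tool_rot: [3.14, 0.001, 3.101]
contact_force: [0.3, -0.3, 0.1]
opening: 0.0004
grip_force: 0.0
scene 110 [ 0.5923 -0.1541  0.1238]
top 104 [ 0.5918 -0.1532  0.1215]
```

View pics/scene3.png

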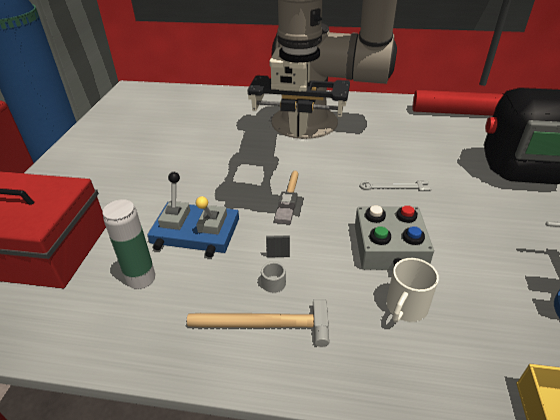

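The yellow ball (202,202) now leans away from the robot at x 0.592, 76 mm from where it started, so it is fully on; nothing else has moved. Next is the green button.

```bash
python3 -m handwheel '[28,43,0,0,0, 28,43,0,0,0, 28,44,0,0,0, 28,44,0,0,0, 0,0,0,0,0, 0,0,0,0,0]' && python3 -m handwheel '[0,0,-45,0,0, 0,0,-45,0,0, 0,0,-30,0,0, 0,0,0,0,0, 0,0,0,0,0]'
```

```text
time: 7.6
tool_pos: [0.5793, 0.196, 0.2384]
tool_rot: [-3.141, -0.001, 3.096]
contact_force: [0.2, -0.9, 0.3]
opening: 0.0007
grip_force: 0.0
time: 8.1
tool_pos: [0.5792, 0.1953, 0.1208]
tool_rot: [-3.142, 0.001, 3.094]
contact_force: [-0.5, 0.2, 0.7]
opening: 0.0003
grip_force: 0.0
```

```bash
python3 -m handwheel '[3,11,0,0,0, 3,11.5,0,0,0, 0,0,-10,0,0, 0,0,-9,0,0, 0,0,0,0,0, 0,0,0,0,0]' && python3 - <<'E'
from h import *
p,d=shot('scene'); cv2.imwrite('pics/scene4.png',cv2.resize(p[130:330,300:500],None,fx=3,fy=3))
E
```

```text
time: 8.7
tool_pos: [0.5844, 0.2192, 0.1001]
tool_rot: [-3.141, -0.001, 3.096]
contact_force: [0.2, -1.1, 0.7]
opening: 0.0011
grip_force: 0.0
```

View pics/scene4.png

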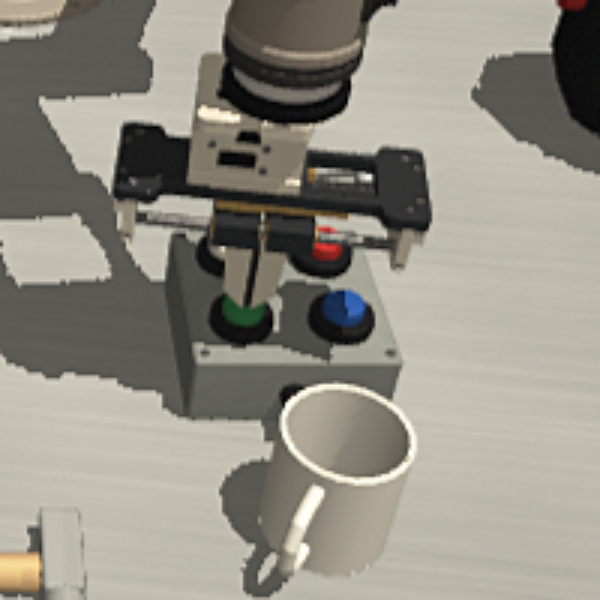

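The fingertips (245,300 in the crop) stand over the green cap, clear of the mug and the other caps. Pressing in small steps.

```bash
python3 -m handwheel '[0,0,-2,0,0, 0,0,-2,0,0, 0,0,-2,0,0, 0,0,0,0,0]'; python3 -m handwheel '[0,0,-1.5,0,0, 0,0,-1.5,0,0, 0,0,0,0,0]'
```

```text
time: 9.15
tool_pos: [0.5849, 0.2193, 0.0948]
tool_rot: [3.141, 0.0, 3.096]
contact_force: [-0.6, -0.9, 1.4]
opening: 0.0004
grip_force: 1.1
time: 9.45
tool_pos: [0.5849, 0.2193, 0.0919]
tool_rot: [3.142, 0.0, 3.096]
contact_force: [-0.7, -0.4, 3.3]
opening: 0.0002
grip_force: 1.9
```

```bash
python3 -m handwheel '[0,0,-1,0,0, 0,0,0,0,0]'; python3 -m handwheel '[0,0,-1,0,0, 0,0,0,0,0]'; python3 -m handwheel '[0,0,-0.5,0,0, 0,0,0,0,0]'
```

```text
time: 9.65
tool_pos: [0.5849, 0.2193, 0.0909]
tool_rot: [3.142, 0.001, 3.096]
contact_force: [-0.6, -1.4, 4.4]
opening: 0.0001
grip_force: 2.2
time: 9.85
tool_pos: [0.5849, 0.2193, 0.0902]
tool_rot: [3.142, 0.001, 3.096]
contact_force: [-1.5, -2.4, 6.4]
opening: 0.0005
grip_force: 3.4
time: 10.05
tool_pos: [0.585, 0.2193, 0.0902]
tool_rot: [3.141, 0.001, 3.096]
contact_force: [-2.3, -2.3, 9.1]
opening: 0.0003
grip_force: 4.8
```

The button is at its stop: 9 N, tip at 76 mm, no further travel. Releasing straight up, then moving clear.

```bash
python3 -m handwheel '[0,0,4,0,0, 0,0,10,0,0, 0,0,40,0,0, 0,0,45,0,0, 0,0,45,0,0, -35,0,0,0,0, -35,0,0,0,0, 0,0,0,0,0]'; python3 -m handwheel '[-30,-35,0,0,0, -30,-35,0,0,0, -30,-35,0,0,0, 0,0,0,0,0, 0,0,0,0,0]'; python3 - <<'E'
from h import *
p,d=shot('top'); cv2.imwrite('pics/top5.png',p)
p,d,P=cloud('top'); h=cv2.cvtColor(p,cv2.COLOR_BGR2HSV).astype(int); H,S,V=[h[...,i] for i in range(3)]
g=P[(abs(H-65)<20)&(S>110)&(V>50)&(P[...,2]>.06)&(P[...,2]<.1)&(P[...,1]>.1)]; print('green',len(g),np.median(g,0).round(4))
y=P[(abs(H-26)<7)&(S>130)&(V>70)&(P[...,2]>.1)&(P[...,2]<.16)&(P[...,1]<-.1)]; print('yellow',np.median(y,0).round(4))
E
```

```text
time: 10.85
tool_pos: [0.5105, 0.2197, 0.2334]
tool_rot: [-3.141, -0.004, 3.097]
contact_force: [-0.2, 0.1, -0.5]
opening: 0.0006
grip_force: 0.0
time: 11.35
tool_pos: [0.4251, 0.114, 0.2338]
tool_rot: [3.141, 0.001, 3.094]
contact_force: [1.3, -0.2, -0.0]
opening: 0.0003
grip_force: 0.0
green 108 [0.5835 0.2185 0.081 ]
yellow [ 0.5894 -0.1507  0.1307]
```

View pics/top5.png

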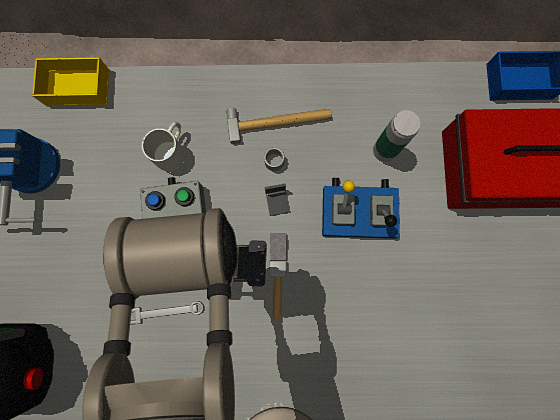

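The yellow ball (348,187) is on and the green cap (184,196) is back up at 81 mm. The black lever and the loose items are where they were, and the arm is clear.

```bash
python3 -c "
from cell import robot; print(robot.hand_in())"
```

```text
the job is handed in; nothing more can be done
None
```

The yellow lever was pushed fully on first, then the green button was pressed to its stop and sprang back; nothing else looked moved, the arm was clear, and I handed the job in at about 11 s.

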